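Build a candle centrepiece with a eucalyptus wreath

TASK

Put the table centrepiece together from the bottom up: first lay the wreath flat in the middle of the round wooden board, then set the clay saucer on the board in the middle of the wreath, then stand the clay pot in the saucer, and last stand the candle upright in the pot. Take one piece at a time, set each down gently without dropping or tipping it, and leave the painted cup, the coffee cup and the glue gun where they are.

Things in the scene. Friction and masses are not known exactly. Their poses are not given: they have to be found in the camera images.
- board: Round slice of a log with a dark bark edge, pale top with growth rings; 200 mm diameter, 18 mm thick, lying flat on the table; it does not move. Origin: centre of its underside; z up, so its top is at z = 18 mm.
- wreath: Stiff flat ring of twisted brown vine, 168 mm outer, 136 mm inner diameter; bar 16 mm thick and high (its middle 76 mm from the centre); 100 g. Soft grey-green leaves, no resistance, cover two thirds, to 28 mm high and 20 mm past the bar. Bare within 60 deg either side of its own +x; can be pinched across the bar anywhere. Origin: ring centre, at its underside; z up.
- saucer: Round shallow terracotta saucer, open upward; outer diameter 66 mm (60 mm at the foot), 16 mm high, wall 4 mm, inner floor 57 mm across and 5 mm above its underside, about 50 g. Origin: centre of its underside; z up.
- pot: Terracotta flower pot, mouth up; 62 mm high, foot 42 mm diameter, widening upward, thick straight rim band of 64 mm outer diameter over its top 20 mm. Inside: mouth 47 mm wide, narrowing to 33 mm at the inner floor, 6 mm above its underside; about 110 g. Origin: centre of its underside; z up.
- candle: Slim ivory-coloured candle standing upright; 26 mm diameter, 100 mm high plus an 8 mm wick, about 50 g. Origin: centre of its foot; z up.
- cup: Bystander: white ceramic cup without handle, blue band and pink flowers; 72 mm diameter, 75 mm high. Origin: centre of its underside; z up.
- coffee_cup: Bystander: paper coffee cup with a black lid and brown sleeve; 89 mm diameter, 116 mm high. Origin: centre of its underside; z up.
- glue_gun: Bystander: blue and grey hot-glue gun lying on its side, about 210 mm by 140 mm, 34 mm high. Origin: under the middle of its barrel housing; x along the barrel to the nozzle, z up.

How it is judged:
By the outcome, as a careful person would: the job done as asked, in the order asked, and still so for the second after the job is handed in, with the robot touching nothing.
It also fails if it takes over 115 s, if anything falls off the work surface, if the arm or the gripper's body presses on something with over 40 N, if the wrist force passes 120 N, or if a joint passes its speed limit or range.

ROBOT

A 6-joint arm with a two-finger parallel gripper is mounted at the origin on the work surface. World frame = base frame: x ahead of the robot, y to its left, z up, the work surface at z = 0. Lengths are in m, angles in rad, forces in N, time in s.
With the tool pointing down it reaches from about 0.425 to 0.95 m from the base axis. Payload 3.5 kg.
Tool frame: the origin (TCP) lies at the very end of the fingers, on their centre line; the grasp point (between the pads) lies 19 mm behind it (ctrl.grip_point_offset is the distance from the TCP to the grasp point, in m); z points along the fingers, y is the line along which they close (so a half turn about z gives the same grasp; the last joint's range is limited). The gripper opens to 85 mm and grips with 20 to 120 N. Pads are 22 mm wide; open, the fingers measure 114 mm over their backs; the gripper's body (76 mm by 85 mm) begins 54 mm behind the grasp point. The pads swing forward as they close: fully open they stand 13 mm farther back than shut.
Start: joints at [-1.281, 0.286, 1.577, -0, 1.279, -0.15], TCP at [0.287, -0.611, 0.231] pointing down, gripper open.
Joint ranges: [-2.77, 2.77], [-0.9, 2.22], [0.21, 2.48], [-1.53, 4.67], [0.24, 2.81], [-2.84, 2.84]. Speed limits (rad/s): [2.79, 2.79, 3.14, 3.14, 3.14, 3.14].

INTERFACE

Orientations are given as a unit quaternion [x, y, z, w].
In Python, from plant import ctrl gives the robot as it stands. The module is installed in compiled form; this text tells all that it offers.
- The arm moves only by the shell command python3 -m pendant 'ROWS' [OPENING] [FORCE]. ROWS is JSON, a list of rows, each an object of numbers: "dx", "dy", "dz": the shift along the tool's x, y, z in cm; "twist": the turn about the tool's z in degrees. A call has 1 to 10 rows; each row is the pose to reach, as a shift and turn from the pose commanded when the call began, along the tool's axes at that moment; what a row does not reach only later rows make up. A row lasts 1/8 s, in which the tool goes at most 62.5 mm and 10.7 degrees, less where a joint would pass 70% of its speed; a pose out of reach is approached as far as the arm can. A call with a gripper value outside its range is refused whole. OPENING is the opening in per cent of the stroke, from 0 (shut) to 100 (fully open), set as the call begins (- or left out, the last holds). The fingers move at their own pace and stop on an object; FORCE is the grip in N (left out, the last holds). Time passes only in rows, so rows that repeat a pose let the fingers close. It gives the time, the measured TCP pose, the force, the opening and the grip force at its end, in the units of the state.
- ctrl.get_state(): the state, without advancing time (a new reading comes with each control period).
- ctrl.read_camera(name): name is "scene" or "top" or "wrist"; returns a dict with "img" (480x640x3 uint8, red, green, blue), "depth" (480x640 float32, m along the optical axis (not along the pixel's ray), 0 where there is no reading), "camera_matrix" (3x3 intrinsics, pixels), "xyz" and "rotation" of the camera in the world; the wrist camera has in their place "tool_from_camera" (4x4, takes a point from camera to tool coordinates, whose origin is the TCP and whose axes are the flange's). Camera axes: x right, y up, looking along -z (the intrinsics and any distortion apply to the point x, -y, -z); pixel columns grow to the right and rows downward; lengths in m; the calibration is good to about 2 mm. A picture is of the moment at which its call begins: read the wrist's pose just before it.
- ctrl.sign_off(): hands the job in; it is judged then, once.
The state is a dict: "time": time; "qpos": joint angles; "dq": joint speeds; "joint_efforts": joint torques, N m; "eef_pos": TCP position; "tcp_rot": TCP orientation; "contact_force": force on the tool from outside, world axes, zero at the start; "wrist_torque": the same for the moment, N m; "opening": opening from 0.0 (shut) to 1.0 (fully open); "finger_force": force on a finger pad.
Only numpy, scipy, OpenCV 4.12 (cv2) and the standard library are available. Lean on these libraries where they do the work, as an engineer would, in place of code of your own. Each camera call takes 0.05 s, during which the arm holds its last target. There are 200 camera calls.

## Working session

There is one attempt and no reset: what is moved stays moved. The work goes in short steps, Python scripts to look and compute and a shell command to move; the robot and the scene stay as the last step left them, time stands still between calls to the robot, and variables do not carry over. Pictures are saved under pics/ and viewed, at most 14 in all, crops included, and the job is handed in when it is done.

```bash
mkdir -p pics
cat > h.py <<'E'
import numpy as np, cv2
from scipy.spatial.transform import Rotation as R
from plant import ctrl
def cam(n):
    s=ctrl.get_state(); c=ctrl.read_camera(n)
    if n=="wrist":
        T=np.eye(4);T[:3,:3]=R.from_quat(s["tcp_rot"]).as_matrix();T[:3,3]=s["eef_pos"]
        W=T@np.array(c["tool_from_camera"])
    else:
        W=np.eye(4);r=np.array(c["rotation"])
        W[:3,:3]=r if r.shape==(3,3) else R.from_quat(r).as_matrix();W[:3,3]=c["xyz"]
    c["W"]=W;return c
def save(c,name): cv2.imwrite("pics/"+name,c["img"][:,:,::-1])
def cloud(c):
    K=np.array(c["camera_matrix"]);d=c["depth"];v,u=np.mgrid[:480,:640]
    P=np.stack([(u-K[0,2])/K[0,0]*d,-(v-K[1,2])/K[1,1]*d,-d],-1)
    P=P@c["W"][:3,:3].T+c["W"][:3,3];P[d==0]=np.nan;return P
def ray(c,u,v,z):
    K=np.array(c["camera_matrix"]);r=c["W"][:3,:3]@np.array([(u-K[0,2])/K[0,0],-(v-K[1,2])/K[1,1],-1])
    o=c["W"][:3,3];return o+r*(z-o[2])/r[2]
def totool(dxy):
    "world shift (m) -> tool cm"
    s=ctrl.get_state();d=np.array([*dxy,0]) if len(dxy)==2 else np.array(dxy)
    return R.from_quat(s["tcp_rot"]).as_matrix().T@d*100
def goto(p):
    s=ctrl.get_state();return totool(np.array(p)-s["eef_pos"])
def circ(P):
    A=np.c_[2*P[:,:2],np.ones(len(P))];x=np.linalg.lstsq(A,(P[:,:2]**2).sum(1),rcond=None)[0]
    return x[:2],np.sqrt(x[2]+x[0]**2+x[1]**2)
E
python3 - <<'E'
from h import *
s=ctrl.get_state();print(s)
for n in("top","scene"):
    c=cam(n);save(c,n+"0.png");print(n,c["camera_matrix"],c["W"])
    np.savez("pics/"+n+"0.npz",P=cloud(c),**{k:c[k] for k in("img","depth","W","camera_matrix")})
print(R.from_quat(s["tcp_rot"]).as_matrix().round(3))
E
```

```text
{'time': 0.0, 'qpos': array([-1.28102841e+00,  2.87169650e-01,  1.57822503e+00, -4.61873676e-06,
        1.27860011e+00, -1.50027298e-01]), 'dq': array([ 1.68019771e-04,  3.51662421e-04, -1.57680542e-03, -8.98029111e-05,
        1.40341597e-03, -1.63024655e-03]), 'joint_efforts': array([-2.46205118e-04, -4.05986845e+01, -2.92625731e+01, -1.56611059e-04,
        5.91409756e-03,  3.60921874e-06]), 'eef_pos': array([ 0.28719729, -0.61010502,  0.22991853]), 'tcp_rot': array([ 9.75918939e-01,  2.18130194e-01, -8.60558399e-05, -1.19798056e-03]), 'contact_force': array([ 0.05309398, -0.28234642,  1.10898775]), 'wrist_torque': array([0.00990342, 0.00263496, 0.00465879]), 'finger_force': 0.0, 'opening': 1.0010251498890992}
top [[613.48833523   0.         327.06105714]
 [  0.         613.48833523 235.6494503 ]
 [  0.           0.           1.        ]] [[ 2.89103023e-02  9.76518646e-01 -2.13484258e-01  3.15958150e-01]
 [-9.99581284e-01  2.79858781e-02 -7.35166764e-03 -1.78238919e-02]
 [-1.20449610e-03  2.13607407e-01  9.76918842e-01  1.24210532e+00]
 [ 0.00000000e+00  0.00000000e+00  0.00000000e+00  1.00000000e+00]]
scene [[464.2069153    0.         316.6458495 ]
 [  0.         464.2069153  235.68819082]
 [  0.           0.           1.        ]] [[ 0.72904645 -0.39832577  0.55662182  1.10911512]
 [ 0.68423392  0.40303348 -0.60777295 -0.59438512]
 [ 0.0177544   0.82395424  0.56637813  0.57001936]
 [ 0.          0.          0.          1.        ]]
[[ 0.905  0.426 -0.001]
 [ 0.426 -0.905  0.002]
 [ 0.    -0.002 -1.   ]]
```

View pics/top0.png

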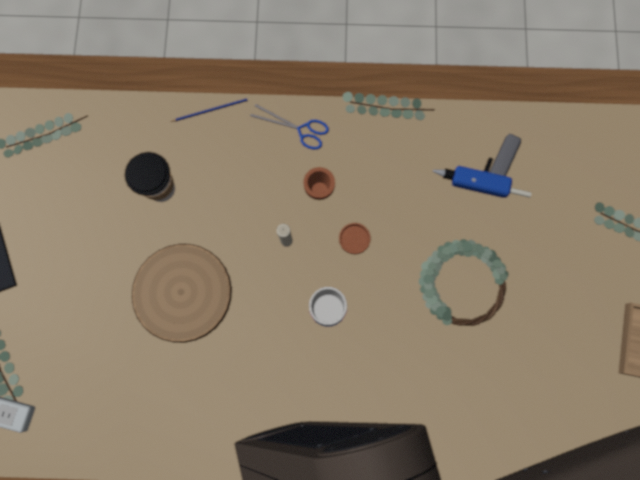

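View pics/scene0.png

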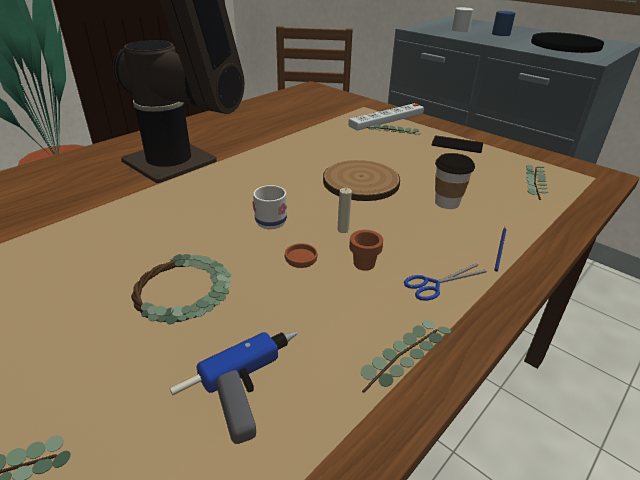

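The top view shows the board at (181,292), wreath (463,283) with its bare arc at lower right, saucer (355,239), pot (319,183), candle (283,232), cup (328,306), coffee cup (148,174) and glue gun (482,181). The scene view agrees: everything is upright and clear of the rest.

Run:
```python
from h import *
d=np.load("pics/top0.npz");P=d["P"];c={k:d[k] for k in d.files};im=d["img"];hsv=cv2.cvtColor(im,cv2.COLOR_RGB2HSV)
z=P[...,2];print("table z",np.nanmedian(z[340:400,500:560]))
def sel(u0,u1,v0,v1,zlo,zhi):
    m=np.zeros(z.shape,bool);m[v0:v1,u0:u1]=1;return P[m&(z>zlo)&(z<zhi)]
for n,b,zl,zh in [("board",(120,245,235,350),.012,.03),("wreath",(410,515,230,335),.006,.04),("saucer",(335,375,218,262),.006,.03),("pot",(298,340,163,205),.05,.075),("candle",(272,296,215,250),.085,.12),("cup",(300,355,280,335),.06,.09),("coffee",(120,180,148,205),.1,.13)]:
    Q=sel(*b,zl,zh)
    if n=="board" or n!="wreath":
        (x,y),r=cv2.minEnclosingCircle((Q[:,:2]*1000).astype(np.float32))
        print(n,len(Q),Q.mean(0).round(4),np.median(Q[:,2]).round(4),"circ",round(x,1),round(y,1),round(r,1))
    else:
        print(n,len(Q),circ(Q))
# wreath bare vs leaf: brown dark mask
m=np.zeros(z.shape,bool);m[230:335,410:515]=1
h=hsv[...,0].astype(int);v=hsv[...,2]
brown=m&(v<100)&((h<18)|(h>170));v_,u_=np.nonzero(brown)
W=np.array([ray(c,a,b,.012) for a,b in zip(u_,v_)]);ctr,r=circ(W);print("bare",len(W),ctr,r,W.mean(0))
Q=sel(420,510,240,330,-.005,.004)
```

```text
table z 0.0013244179514463328
board 7697 [0.4588 0.2795 0.0188] 0.0187 circ 460.1 280.8 100.7
wreath 3232 (array([ 0.49419263, -0.28760703]), np.float64(0.07731357355523029))
saucer 507 [ 0.5815 -0.066   0.0113] 0.01 circ 573.1 -67.1 52.6
pot 485 [0.6839 0.0098 0.0609] 0.0617 circ 683.9 10.3 32.8
candle 153 [0.5732 0.0741 0.0996] 0.1001 circ 573.9 74.6 13.3
cup 297 [ 0.4364 -0.0145  0.0736] 0.0746 circ 435.5 -14.7 36.4
coffee 1596 [0.6756 0.34   0.1146] 0.1156 circ 679.4 342.5 45.8
bare 444 [ 0.48777744 -0.29201132] 0.07138056910871775 [ 0.43985737 -0.32598436  0.012     ]
```

Run:
```python
from h import *
print(goto([.431,-.335,.2]), ctrl.read_camera("wrist")["tool_from_camera"])
```

```text
[ 24.72182922 -18.77253128   3.05461669] [[ 1.97789342e-04  9.47391239e-01  3.20077806e-01  8.23970359e-02]
 [ 9.99999852e-01 -3.49534948e-04  4.16639431e-04 -7.58814428e-04]
 [ 5.06598925e-04  3.20077676e-01 -9.47391168e-01 -1.42762951e-01]
 [ 0.00000000e+00  0.00000000e+00  0.00000000e+00  1.00000000e+00]]
```

```bash
python3 -m pendant '[{"dx":3,"dy":-2,"twist":-10},{"dx":8,"dy":-6,"twist":-20},{"dx":13,"dy":-10,"twist":-30},{"dx":18,"dy":-14,"twist":-40},{"dx":22,"dy":-17,"dz":1,"twist":-50},{"dx":24,"dy":-18,"dz":2,"twist":-60},{"dx":24.7,"dy":-18.8,"dz":3,"twist":-70},{"dx":24.7,"dy":-18.8,"dz":3,"twist":-80},{"dx":24.7,"dy":-18.8,"dz":3,"twist":-90},{"dx":24.7,"dy":-18.8,"dz":3,"twist":-100}]' 55
python3 -m pendant '[{"twist":-1},{"twist":-2},{"twist":-2}]'
python3 - <<'E'
from h import *
c=cam("wrist");save(c,"w1.png");P=cloud(c);im=c["img"]
np.savez("pics/w1.npz",P=P,**{k:c[k] for k in("img","depth","W","camera_matrix")})
s=ctrl.get_state();print(s["eef_pos"],R.from_quat(s["tcp_rot"]).as_matrix()[:,0])
E
```

```text
[ 0.2872953  -0.61035548  0.23044404] [9.04841749e-01 4.25747999e-01 2.24849460e-04]$[0]: bad value
$[0]: bad value
```

View pics/w1.png

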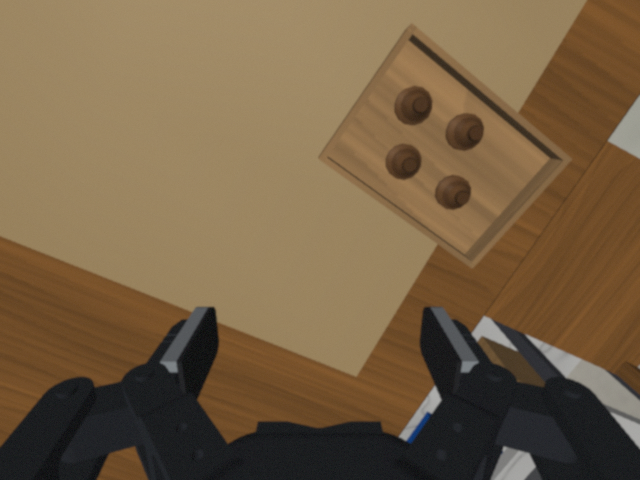

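The arm did not move: the wrist view shows only a tray and table at the start pose. Probably every row needs all four keys.

```bash
python3 -m pendant '[{"dx":3,"dy":-2,"dz":0,"twist":-10},{"dx":8,"dy":-6,"dz":0,"twist":-20},{"dx":13,"dy":-10,"dz":0,"twist":-30},{"dx":18,"dy":-14,"dz":0,"twist":-40},{"dx":22,"dy":-17,"dz":1,"twist":-50},{"dx":24,"dy":-18,"dz":2,"twist":-60},{"dx":24.7,"dy":-18.8,"dz":3,"twist":-70},{"dx":24.7,"dy":-18.8,"dz":3,"twist":-80},{"dx":24.7,"dy":-18.8,"dz":3,"twist":-90},{"dx":24.7,"dy":-18.8,"dz":3,"twist":-100}]' 55
```

```text
time: 1.45
eef_pos: [0.4308, -0.3352, 0.2011]
tcp_rot: [0.458, 0.889, 0.0, -0.0]
contact_force: [0.2, -1.1, 0.7]
opening: 0.55
finger_force: 0.0
```

Run:
```python
from h import *
c=cam("wrist");save(c,"w2.png");P=cloud(c);im=c["img"];z=P[...,2]
hsv=cv2.cvtColor(im,cv2.COLOR_RGB2HSV).astype(int)
np.savez("pics/w2.npz",P=P,**{k:c[k] for k in("img","depth","W","camera_matrix")})
m=(z>.004)&(z<.022)&(hsv[...,2]<110)&((hsv[...,0]<20)|(hsv[...,0]>170))
m[320:]&=False
Q=P[m];print(m.sum(),circ(Q),Q[:,2].max(),Q.min(0),Q.max(0))
m2=np.isfinite(z)&(z>.006)&(z<.03);m2[320:]=0;print(circ(P[m2]))
s=ctrl.get_state();print(s["eef_pos"],R.from_quat(s["tcp_rot"]).as_matrix()[:,0])
```

```text
3158 (array([ 0.55809215, -0.23569778]), np.float64(0.15279278812078512)) 0.021897138841774133 [ 0.41071671 -0.37091731  0.00431052] [ 0.72850328 -0.05189673  0.02189714]
(array([ 0.55697391, -0.23788528]), np.float64(0.11042513418224778))
[ 0.43077295 -0.33525991  0.20110403] [-5.84172977e-01  8.11629064e-01  4.42351672e-04]
```

View pics/w2.png

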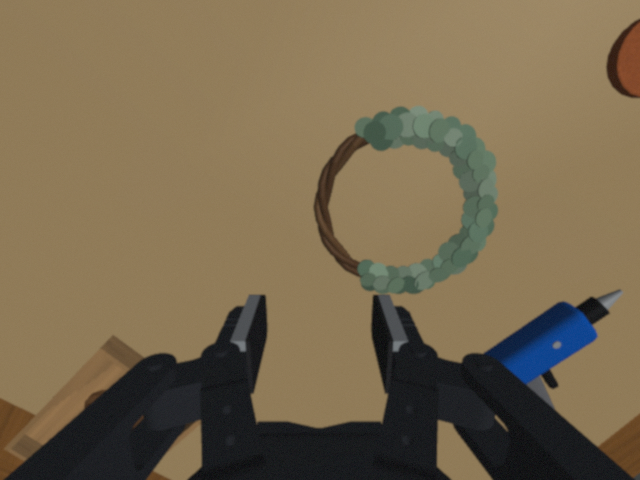

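The wrist view shows the whole ring, with its bare arc from (365,140) through (321,205) to (362,270), inside u 300–500, v 100–300. I'll fit only that region.

Run:
```python
from h import *
d=np.load("pics/w2.npz");c={k:d[k] for k in d.files};im=d["img"]
h=cv2.cvtColor(im,cv2.COLOR_RGB2HSV).astype(int)
b=np.zeros(im.shape[:2],bool);b[100:295,305:500]=1
vine=b&(h[...,2]<105)&(h[...,0]<20);leaf=b&(h[...,0]>40)&(h[...,0]<100)
# central line: vine pixels projected at z=.008 (silhouette mid-height)
f=lambda m,z:np.array([ray(c,u,v,z) for v,u in zip(*np.nonzero(m))])
V=f(vine,.010);L=f(leaf,.014);A=np.r_[V,L]
print(vine.sum(),leaf.sum(),"all",circ(A),"vine",circ(V))
(x,y),r=cv2.minEnclosingCircle((V[:,:2]*1000).astype(np.float32));print(x,y,r)
# fixed radius fit on vine
from scipy.optimize import least_squares
s=least_squares(lambda p:np.hypot(V[:,0]-p[0],V[:,1]-p[1])-.076,[.49,-.289],loss="soft_l1",f_scale=.005);C=s.x
a=np.degrees(np.arctan2(V[:,1]-C[1],V[:,0]-C[0]))%360;print("R-fixed",C,"bare ang",np.percentile(a,[1,50,99]))
ang=np.radians((np.percentile(a,1)+np.percentile(a,99))/2);g=C+.076*np.array([np.cos(ang),np.sin(ang)])
print("grasp",g,np.degrees(ang),"move",goto([*g,.03]))
```

```text
2314 10586 all (array([ 0.49423821, -0.28659306]), np.float64(0.07628544467199092)) vine (array([ 0.48730398, -0.29229137]), np.float64(0.07012617076858697))
460.44830322265625 -314.45660400390625 70.37744903564453
R-fixed [ 0.49336541 -0.28821488] bare ang [157.73033371 209.99976834 273.74824203]
grasp [ 0.43167749 -0.33260632] 215.73928786901718 move [ 0.15496341  0.22924452 17.11046221]
```

```bash
python3 -m pendant '[{"dx":0.1,"dy":0.2,"dz":4,"twist":0},{"dx":0.1,"dy":0.2,"dz":9,"twist":0},{"dx":0.1,"dy":0.2,"dz":14,"twist":0},{"dx":0.1,"dy":0.2,"dz":17,"twist":0},{"dx":0.1,"dy":0.2,"dz":19,"twist":0},{"dx":0.1,"dy":0.2,"dz":19.8,"twist":0},{"dx":0.1,"dy":0.2,"dz":19.8,"twist":0}]' 55
python3 -m pendant '[{"dx":0,"dy":0,"dz":0,"twist":0},{"dx":0,"dy":0,"dz":0,"twist":0},{"dx":0,"dy":0,"dz":0,"twist":0},{"dx":0,"dy":0,"dz":0,"twist":0},{"dx":0,"dy":0,"dz":0,"twist":0},{"dx":0,"dy":0,"dz":0,"twist":0},{"dx":0,"dy":0,"dz":0,"twist":0},{"dx":0,"dy":0,"dz":0,"twist":0}]' 0 40
```

```text
time: 2.38
eef_pos: [0.4318, -0.3334, 0.0032]
tcp_rot: [0.461, 0.888, 0.0, -0.0]
contact_force: [0.4, 0.1, 0.8]
opening: 0.548
finger_force: 0.0
time: 3.38
eef_pos: [0.4326, -0.3343, 0.0047]
tcp_rot: [0.46, 0.888, -0.0, 0.001]
contact_force: [-0.7, 1.2, 6.3]
opening: 0.176
finger_force: 38.9
```

```bash
python3 -m pendant '[{"dx":0,"dy":0,"dz":-1,"twist":0},{"dx":0,"dy":0,"dz":-3,"twist":0},{"dx":0,"dy":0,"dz":-7,"twist":0},{"dx":0,"dy":0,"dz":-11,"twist":0},{"dx":0,"dy":0,"dz":-14,"twist":0},{"dx":0,"dy":0,"dz":-16,"twist":0},{"dx":0,"dy":0,"dz":-17,"twist":0},{"dx":0,"dy":0,"dz":-17,"twist":0}]'
python3 - <<'E'
from h import *
for p in [(.452,-.2),(.475,-.08),(.475,.05),(.44,.15),(.398,.236)]: print(p,goto([*p,.18]))
E
```

```text
time: 4.38
eef_pos: [0.4319, -0.3335, 0.1736]
tcp_rot: [0.46, 0.888, -0.0, 0.0]
contact_force: [-0.2, 0.1, -0.9]
opening: 0.177
finger_force: 38.9
(0.452, -0.2) [ 9.75224671  9.3360343  -0.6476929 ]
(0.475, -0.08) [18.23216971 18.1326741  -0.65352684]
(0.475, 0.05) [28.85503432 25.62631769 -0.66083165]
(0.44, 0.15) [39.04398758 28.53065623 -0.66783393]
(0.398, 0.236) [48.49244383 30.05598646 -0.67432617]
```

```bash
python3 -m pendant '[{"dx":2,"dy":2,"dz":0,"twist":0},{"dx":5,"dy":5,"dz":0,"twist":0},{"dx":8,"dy":8,"dz":0,"twist":0},{"dx":11.3,"dy":11,"dz":0,"twist":0},{"dx":14.6,"dy":14.3,"dz":0,"twist":0},{"dx":18.2,"dy":18,"dz":0,"twist":0},{"dx":22,"dy":20.7,"dz":0,"twist":0},{"dx":25.5,"dy":23.2,"dz":0,"twist":0},{"dx":28,"dy":25,"dz":0,"twist":0},{"dx":29,"dy":25.6,"dz":0,"twist":0}]'
python3 -m pendant '[{"dx":2,"dy":0.6,"dz":0,"twist":0},{"dx":5,"dy":1.4,"dz":0,"twist":0},{"dx":8,"dy":2.3,"dz":0,"twist":0},{"dx":11,"dy":3.1,"dz":0,"twist":0},{"dx":14,"dy":3.6,"dz":0,"twist":0},{"dx":17,"dy":4.1,"dz":0,"twist":0},{"dx":19,"dy":4.4,"dz":0,"twist":0},{"dx":19.5,"dy":4.4,"dz":0,"twist":0},{"dx":19.5,"dy":4.4,"dz":0,"twist":0}]'
python3 - <<'E'
from h import *
c=cam("wrist");save(c,"w3.png")
np.savez("pics/w3.npz",P=cloud(c),**{k:c[k] for k in("img","depth","W","camera_matrix")})
E
```

```text
time: 5.62
eef_pos: [0.4728, 0.0525, 0.1718]
tcp_rot: [0.459, 0.888, -0.001, -0.001]
contact_force: [0.5, 0.3, -1.3]
opening: 0.17
finger_force: 38.9
time: 6.75
eef_pos: [0.3975, 0.2352, 0.1728]
tcp_rot: [0.46, 0.888, -0.0, -0.0]
contact_force: [0.0, -0.0, -1.0]
opening: 0.175
finger_force: 38.9
```

View pics/w3.png

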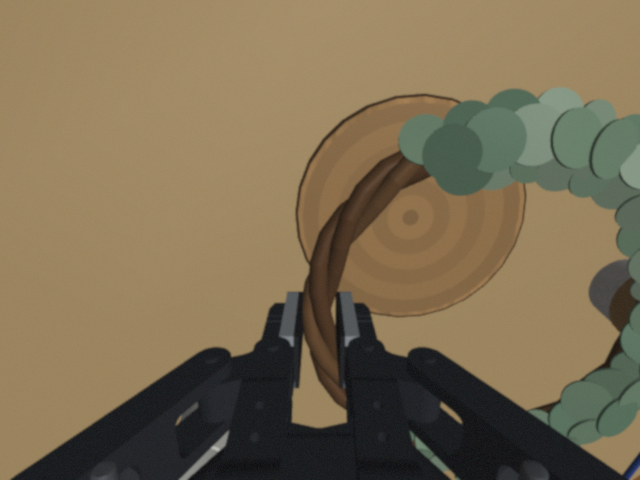

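The wreath is held firmly; the board's centre dot shows at (410,217), and the vine arc runs from (425,165) down to the pads at (320,300).

Run:
```python
from h import *
from scipy.optimize import least_squares
d=np.load("pics/w3.npz");c={k:d[k] for k in d.files};im=d["img"];P=d["P"]
h=cv2.cvtColor(im,cv2.COLOR_RGB2HSV).astype(int)
b=np.zeros(im.shape[:2],bool);b[140:290,300:440]=1
m=b&(P[...,2]>.14)&(P[...,2]<.25)&(h[...,0]<20)&(h[...,2]<110);V=P[m]
print("dot",ray(c,410,217,.018),m.sum(),np.percentile(V[:,2],[5,50,95]))
Q=np.array([ray(c,u,v,.178) for v,u in zip(*np.nonzero(m))])
s=least_squares(lambda p:np.hypot(Q[:,0]-p[0],Q[:,1]-p[1])-.076,[.46,.28],loss="soft_l1",f_scale=.003);print("ring C",s.x)
L=(h[...,0]>40)&(h[...,0]<100)&(P[...,2]>.12);print("leaf z",np.percentile(P[L][:,2],[5,50,95]))
# plane fit of all ring pts -> tilt
A=np.r_[P[L],V];print("tilt",np.linalg.lstsq(np.c_[A[:,:2]-A[:,:2].mean(0),np.ones(len(A))],A[:,2],rcond=None)[0])
t=goto([.398,.236,.1]);bm=(P[...,2]>.014)&(P[...,2]<.024)
print("board",cv2.minEnclosingCircle((P[bm&(np.hypot(P[...,0]-.46,P[...,1]-.28)<.115)][:,:2]*1000).astype(np.float32)))
```

```text
dot [0.46081178 0.2824303  0.018     ] 5763 [0.17648756 0.1815175  0.18397255]
ring C [0.45789522 0.27906669]
leaf z [0.18027256 0.18919054 0.25821785]
tilt [-0.13466546 -0.35379961  0.19811316]
board ((461.0344543457031, 281.90716552734375), 100.13581848144531)
```

```bash
python3 -m pendant '[{"dx":0.1,"dy":0.4,"dz":2,"twist":0},{"dx":0.1,"dy":0.4,"dz":6,"twist":0},{"dx":0.1,"dy":0.4,"dz":10,"twist":0},{"dx":0.1,"dy":0.4,"dz":12.5,"twist":0},{"dx":0.1,"dy":0.4,"dz":13.8,"twist":0},{"dx":0.1,"dy":0.4,"dz":14.4,"twist":0},{"dx":0.1,"dy":0.4,"dz":14.6,"twist":0},{"dx":0.1,"dy":0.4,"dz":14.6,"twist":0}]'
```

```text
time: 7.8
eef_pos: [0.401, 0.2391, 0.0282]
tcp_rot: [0.46, 0.888, 0.001, 0.001]
contact_force: [0.1, -0.3, -1.2]
opening: 0.171
finger_force: 38.8
```

```bash
python3 -m pendant '[{"dx":0,"dy":0,"dz":0.1,"twist":0},{"dx":0,"dy":0,"dz":0.2,"twist":0},{"dx":0,"dy":0,"dz":0.3,"twist":0},{"dx":0,"dy":0,"dz":0.3,"twist":0}]'
```

```text
time: 8.3
eef_pos: [0.4002, 0.2389, 0.0243]
tcp_rot: [0.46, 0.888, 0.0, 0.0]
contact_force: [-0.9, 0.3, -1.4]
opening: 0.175
finger_force: 38.9
```

```bash
python3 -m pendant '[{"dx":0,"dy":0,"dz":0.1,"twist":0},{"dx":0,"dy":0,"dz":0.15,"twist":0},{"dx":0,"dy":0,"dz":0.15,"twist":0}]'
```

```text
time: 8.68
eef_pos: [0.4003, 0.2389, 0.0229]
tcp_rot: [0.46, 0.888, 0.0, 0.0]
contact_force: [0.3, 0.8, 0.1]
opening: 0.176
finger_force: 38.9
```

```bash
python3 -m pendant '[{"dx":0,"dy":0,"dz":0,"twist":0},{"dx":0,"dy":0,"dz":0,"twist":0},{"dx":0,"dy":0,"dz":0,"twist":0},{"dx":0,"dy":0,"dz":0,"twist":0},{"dx":0,"dy":0,"dz":-1,"twist":0},{"dx":0,"dy":0,"dz":-3,"twist":0},{"dx":0,"dy":0,"dz":-7,"twist":0},{"dx":0,"dy":0,"dz":-12,"twist":0},{"dx":0,"dy":0,"dz":-17,"twist":0},{"dx":0,"dy":0,"dz":-18,"twist":0}]' 45
python3 - <<'E'
from h import *
from scipy.optimize import least_squares
c=cam("wrist");save(c,"w4.png");P=cloud(c);im=c["img"];z=P[...,2]
h=cv2.cvtColor(im,cv2.COLOR_RGB2HSV).astype(int)
near=np.hypot(P[...,0]-.46,P[...,1]-.28)<.125
vine=near&(h[...,0]<20)&(h[...,2]<100)&(z>.024)&(z<.045);vine[300:]=0
V=np.array([ray(c,u,v,.030) for v,u in zip(*np.nonzero(vine))])
s=least_squares(lambda p:np.hypot(V[:,0]-p[0],V[:,1]-p[1])-.076,[.46,.28],loss="soft_l1",f_scale=.003);print("ring",len(V),s.x)
L=near&(h[...,0]>40)&(h[...,0]<100);print("leaf mean",circ(np.array([ray(c,u,v,.032) for v,u in zip(*np.nonzero(L))])), np.percentile(P[vine][:,2],[5,50,95]))
print(ctrl.get_state()["eef_pos"],ctrl.get_state()["qpos"])
E
```

```text
time: 9.93
eef_pos: [0.4024, 0.2397, 0.2081]
tcp_rot: [0.46, 0.888, 0.003, 0.003]
contact_force: [0.5, -0.0, -0.9]
opening: 0.455
finger_force: 0.0
ring 2472 [0.46069444 0.28343317]
leaf mean (array([0.51840969, 0.13243613]), np.float64(0.19528823922352442)) [0.02707092 0.03170812 0.0342559 ]
[0.4019235 0.2395041 0.2071595] [ 3.20019568e-01 -1.67019084e-01  2.09729785e+00  2.20869519e-05
  1.20389487e+00 -2.94426437e-01]
```

View pics/w4.png

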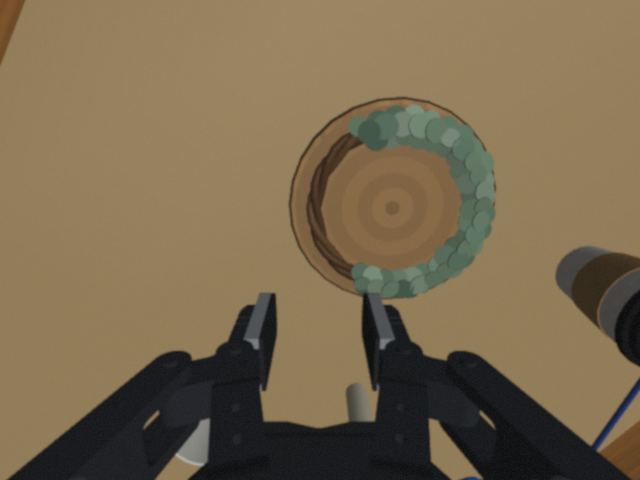

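The wreath lies flat and centred on the board: ring centre at (0.461,0.283), against (0.461,0.282) for the board. Next is the saucer.

Run:
```python
from h import *
print(goto([.6165,-.115,.2]))
```

```text
[-41.33516645  -2.9094802    0.78347043]
```

```bash
python3 -m pendant '[{"dx":-3,"dy":-0.2,"dz":0,"twist":0},{"dx":-8,"dy":-0.6,"dz":0,"twist":0},{"dx":-14,"dy":-1,"dz":0,"twist":0},{"dx":-20,"dy":-1.4,"dz":0,"twist":0},{"dx":-26,"dy":-1.8,"dz":0,"twist":0},{"dx":-32,"dy":-2.2,"dz":0.3,"twist":0},{"dx":-37,"dy":-2.6,"dz":0.6,"twist":0},{"dx":-40,"dy":-2.8,"dz":0.8,"twist":0},{"dx":-41.3,"dy":-2.9,"dz":0.8,"twist":0},{"dx":-41.3,"dy":-2.9,"dz":0.8,"twist":0}]' 90
python3 - <<'E'
from h import *
c=cam("wrist");save(c,"w5.png");P=cloud(c);im=c["img"];z=P[...,2]
h=cv2.cvtColor(im,cv2.COLOR_RGB2HSV).astype(int)
red=((h[...,0]<10)|(h[...,0]>172))&(h[...,1]>130)&(h[...,2]>60)
n,lab,st,ct=cv2.connectedComponentsWithStats(red.astype(np.uint8))
for i in range(1,n):
    if st[i,4]<500: continue
    Q=P[lab==i];t=Q[(Q[:,2]>.011)&(Q[:,2]<.025)];print(st[i],ct[i],np.nanpercentile(Q[:,2],[5,50,95]))
    print("  rim",len(t),circ(t),cv2.minEnclosingCircle((t[:,:2]*1000).astype(np.float32)) if len(t) else "")
    print("  ray centre",ray(c,*ct[i],.012))
print(ctrl.get_state()["eef_pos"])
E
```

```text
time: 11.22
eef_pos: [0.614, -0.1152, 0.1936]
tcp_rot: [0.46, 0.888, -0.0, -0.001]
contact_force: [-0.6, 0.5, 0.4]
opening: 0.902
finger_force: 0.0
[ 0.61387145 -0.11453517  0.19397414]
```

View pics/w5.png

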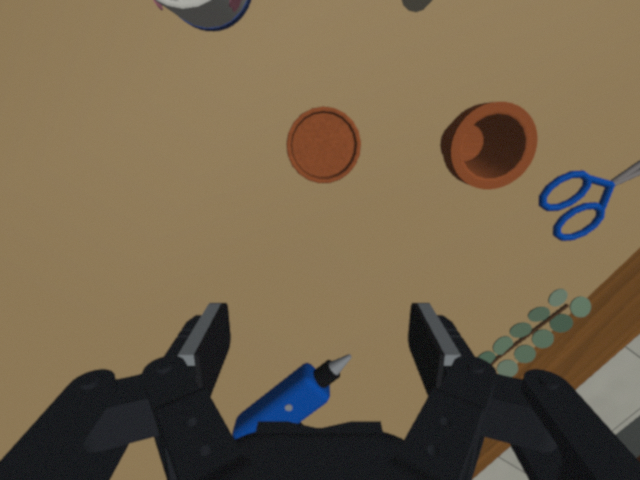

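The saucer is at (324,145) and the pot at (490,145), both clear; my colour mask was too strict. I'll fit each of them with a looser one.

Run:
```python
from h import *
c=cam("wrist");P=cloud(c);im=c["img"];z=P[...,2]
h=cv2.cvtColor(im,cv2.COLOR_RGB2HSV).astype(int);print(h[145,324],h[125,320],h[60,300],h[110,500])
red=(h[...,0]<13)&(h[...,1]>120);red[290:]=0
n,lab,st,ct=cv2.connectedComponentsWithStats(red.astype(np.uint8))
for i in range(1,n):
    if st[i,4]<500: continue
    Q=P[lab==i];zt=np.nanpercentile(Q[:,2],95);t=Q[Q[:,2]>zt-.006]
    print(st[i],ct[i],np.nanpercentile(Q[:,2],[5,50,95]),"rim",circ(t),cv2.minEnclosingCircle((t[:,:2]*1000).astype(np.float32)))
    k=cv2.findContours((lab==i).astype(np.uint8),0,2)[0][0][:,0]
    G=np.array([ray(c,u,v,.0155 if zt<.03 else .06) for u,v in k]);print("  contour",cv2.minEnclosingCircle((G[:,:2]*1000).astype(np.float32)))
```

```text
[ 10 172 126] [ 11 172 126] [ 18  94 146] [ 10 171 127]
[ 441  103   95   87 6230] [489.11380417 145.45473515] [0.00640534 0.05769256 0.06307734] rim (array([0.68361128, 0.01129968]), np.float64(0.027724460985685654)) ((684.5696411132812, 11.497103691101074), 32.5988655090332)
  contour ((682.1441650390625, 10.09505844116211), 35.99237060546875)
[ 286  107   74   77 4368] [322.89812271 145.09592491] [0.00419738 0.00573042 0.01670885] rim (array([ 0.58192277, -0.0635053 ]), np.float64(0.030168778557935712)) ((581.9998168945312, -63.277915954589844), 32.359962463378906)
  contour ((582.0096435546875, -63.3498649597168), 32.46730422973633)
```

Run:
```python
from h import *
print(goto([.582,-.0633,.0]))
```

```text
[ 5.96969805  0.34113214 19.43823138]
```

```bash
python3 -m pendant '[{"dx":2,"dy":0.1,"dz":2,"twist":0},{"dx":4.5,"dy":0.3,"dz":5,"twist":0},{"dx":6,"dy":0.3,"dz":9,"twist":0},{"dx":6,"dy":0.3,"dz":13,"twist":0},{"dx":6,"dy":0.3,"dz":16,"twist":0},{"dx":6,"dy":0.3,"dz":18,"twist":0},{"dx":6,"dy":0.3,"dz":19,"twist":0},{"dx":6,"dy":0.3,"dz":19.3,"twist":0},{"dx":6,"dy":0.3,"dz":19.3,"twist":0}]' 92
python3 - <<'E'
from h import *
print(goto([.582,-.0633,.0]),ctrl.get_state()["contact_force"])
E
```

```text
time: 12.45
eef_pos: [0.5832, -0.0648, 0.0027]
tcp_rot: [0.46, 0.888, 0.0, 0.001]
contact_force: [0.7, 0.5, -0.7]
opening: 0.921
finger_force: 0.0
[ 0.18861797 -0.01238183  0.27262265] [ 0.69057044  0.4602591  -0.65744842]
```

```bash
python3 -m pendant '[{"dx":0.1,"dy":0,"dz":0.2,"twist":0},{"dx":0.15,"dy":0,"dz":0.4,"twist":0},{"dx":0.15,"dy":0,"dz":0.4,"twist":0}]' 90
python3 -m pendant '[{"dx":0,"dy":0,"dz":0.1,"twist":0},{"dx":0,"dy":0,"dz":0.2,"twist":0},{"dx":0,"dy":0,"dz":0.2,"twist":0}]'
```

```text
time: 12.82
eef_pos: [0.5815, -0.0633, -0.0022]
tcp_rot: [0.46, 0.888, 0.0, -0.0]
contact_force: [-0.1, 0.7, 0.6]
opening: 0.897
finger_force: 0.0
time: 13.2
eef_pos: [0.5815, -0.0633, -0.0043]
tcp_rot: [0.46, 0.888, -0.0, -0.0]
contact_force: [-0.2, -0.0, -0.2]
opening: 0.9
finger_force: 0.0
```

```bash
python3 -m pendant '[{"dx":0,"dy":0,"dz":0,"twist":0},{"dx":0,"dy":0,"dz":0,"twist":0},{"dx":0,"dy":0,"dz":0,"twist":0},{"dx":0,"dy":0,"dz":0,"twist":0},{"dx":0,"dy":0,"dz":0,"twist":0}]' 60 40
python3 -m pendant '[{"dx":0,"dy":0,"dz":-0.5,"twist":0},{"dx":0,"dy":0,"dz":-1.5,"twist":0},{"dx":0,"dy":0,"dz":-3,"twist":0},{"dx":0,"dy":0,"dz":-3,"twist":0}]'
```

```text
time: 13.82
eef_pos: [0.5822, -0.0636, -0.0035]
tcp_rot: [0.46, 0.888, 0.0, 0.001]
contact_force: [-0.1, -0.3, 5.9]
opening: 0.747
finger_force: 44.3
time: 14.32
eef_pos: [0.583, -0.0637, 0.0279]
tcp_rot: [0.46, 0.888, 0.0, 0.002]
contact_force: [-0.8, 0.3, -0.8]
opening: 0.748
finger_force: 44.1
```

```bash
python3 -m pendant '[{"dx":0,"dy":0,"dz":-2,"twist":0},{"dx":0,"dy":0,"dz":-6,"twist":0},{"dx":0,"dy":0,"dz":-10,"twist":0},{"dx":0,"dy":0,"dz":-14,"twist":0},{"dx":0,"dy":0,"dz":-16.5,"twist":0},{"dx":0,"dy":0,"dz":-17,"twist":0}]'
python3 - <<'E'
from h import *
print(goto([.461,.2825,.2]))
E
```

```text
time: 15.08
eef_pos: [0.5828, -0.0637, 0.1993]
tcp_rot: [0.46, 0.888, 0.001, 0.003]
contact_force: [0.0, -0.6, -0.7]
opening: 0.744
finger_force: 44.2
[35.30399792 10.00555664 -0.19050137]
```

```bash
python3 -m pendant '[{"dx":2,"dy":0.6,"dz":0,"twist":0},{"dx":6,"dy":1.7,"dz":0,"twist":0},{"dx":11,"dy":3.1,"dz":0,"twist":0},{"dx":16,"dy":4.5,"dz":0,"twist":0},{"dx":21,"dy":6,"dz":0,"twist":0},{"dx":26,"dy":7.4,"dz":0,"twist":0},{"dx":31,"dy":8.8,"dz":0,"twist":0},{"dx":34,"dy":9.6,"dz":0,"twist":0},{"dx":35.3,"dy":10,"dz":0,"twist":0},{"dx":35.3,"dy":10,"dz":0,"twist":0}]'
python3 - <<'E'
from h import *
c=cam("wrist");save(c,"w6.png");P=cloud(c);print(goto([.461,.2825,.0145]))
im=c["img"];h=cv2.cvtColor(im,cv2.COLOR_RGB2HSV).astype(int)
red=(h[...,0]<13)&(h[...,1]>150)&(P[...,2]>.16)
Q=P[red];print(red.sum(),np.percentile(Q[:,2],[1,5,50,95,99]),Q.mean(0))
E
```

```text
time: 16.32
eef_pos: [0.4587, 0.2831, 0.1946]
tcp_rot: [0.459, 0.888, -0.001, -0.001]
contact_force: [0.5, 0.8, -0.1]
opening: 0.742
finger_force: 44.2
[-0.0921675   0.17572704 18.04475991]
17920 [0.20217221 0.2025632  0.2038589  0.21457089 0.21512083] [0.45956768 0.28192756 0.206672  ]
```

View pics/w6.png

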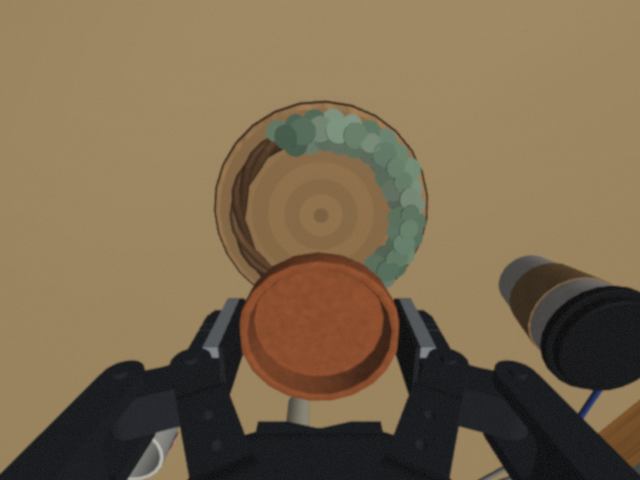

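The saucer is held level in the pads (floor at (318,320)), with the board centre dot at (321,215) ahead of it. Now lowering it.

```bash
python3 -m pendant '[{"dx":0,"dy":0.1,"dz":2,"twist":0},{"dx":-0.1,"dy":0.2,"dz":6,"twist":0},{"dx":-0.1,"dy":0.2,"dz":10,"twist":0},{"dx":-0.1,"dy":0.2,"dz":13.5,"twist":0},{"dx":-0.1,"dy":0.2,"dz":16,"twist":0},{"dx":-0.1,"dy":0.2,"dz":17.2,"twist":0},{"dx":-0.1,"dy":0.2,"dz":17.5,"twist":0},{"dx":-0.1,"dy":0.2,"dz":17.5,"twist":0}]'
python3 -m pendant '[{"dx":0,"dy":0,"dz":0.1,"twist":0},{"dx":0,"dy":0,"dz":0.2,"twist":0},{"dx":0,"dy":0,"dz":0.2,"twist":0}]'
```

```text
time: 17.38
eef_pos: [0.4629, 0.2831, 0.0217]
tcp_rot: [0.46, 0.888, 0.001, 0.001]
contact_force: [0.0, -0.2, -0.7]
opening: 0.744
finger_force: 44.2
time: 17.75
eef_pos: [0.4621, 0.2832, 0.0191]
tcp_rot: [0.46, 0.888, 0.0, 0.0]
contact_force: [-0.1, -0.1, -0.7]
opening: 0.746
finger_force: 44.2
```

```bash
python3 -m pendant '[{"dx":0,"dy":-0.05,"dz":0.1,"twist":0},{"dx":0,"dy":-0.1,"dz":0.3,"twist":0},{"dx":0,"dy":-0.1,"dz":0.35,"twist":0},{"dx":0,"dy":-0.1,"dz":0.35,"twist":0}]'
python3 -m pendant '[{"dx":0,"dy":0,"dz":0.05,"twist":0},{"dx":0,"dy":0,"dz":0.1,"twist":0},{"dx":0,"dy":0,"dz":0.1,"twist":0}]'
```

```text
time: 18.25
eef_pos: [0.4611, 0.2825, 0.0152]
tcp_rot: [0.46, 0.888, -0.0, -0.0]
contact_force: [0.2, -0.6, -0.7]
opening: 0.746
finger_force: 44.2
time: 18.62
eef_pos: [0.4612, 0.2825, 0.0145]
tcp_rot: [0.46, 0.888, -0.0, -0.0]
contact_force: [-0.5, -0.3, 2.0]
opening: 0.745
finger_force: 44.2
```

```bash
python3 -m pendant '[{"dx":0,"dy":0,"dz":0,"twist":0},{"dx":0,"dy":0,"dz":0,"twist":0},{"dx":0,"dy":0,"dz":0,"twist":0},{"dx":0,"dy":0,"dz":-1,"twist":0},{"dx":0,"dy":0,"dz":-3,"twist":0},{"dx":0,"dy":0,"dz":-7,"twist":0},{"dx":0,"dy":0,"dz":-12,"twist":0},{"dx":0,"dy":0,"dz":-17,"twist":0},{"dx":-5,"dy":0,"dz":-19,"twist":0},{"dx":-6.5,"dy":0,"dz":-19,"twist":0}]' 90
python3 - <<'E'
from h import *
c=cam("wrist");save(c,"w7.png");P=cloud(c);z=P[...,2]
h=cv2.cvtColor(c["img"],cv2.COLOR_RGB2HSV).astype(int)
red=(h[...,0]<13)&(h[...,1]>150)&(np.hypot(P[...,0]-.46,P[...,1]-.28)<.07);red[300:]=0
k=max(cv2.findContours(red.astype(np.uint8),0,2)[0],key=len)[:,0]
G=np.array([ray(c,u,v,.034) for u,v in k]);print("saucer",cv2.minEnclosingCircle((G[:,:2]*1000).astype(np.float32)),np.percentile(z[red],[5,50,95]))
bm=(z>.014)&(z<.024)&(np.hypot(P[...,0]-.46,P[...,1]-.28)<.115);print("board",cv2.minEnclosingCircle((P[bm][:,:2]*1000).astype(np.float32)))
print(goto([.6843,.0110,.2]))
E
```

```text
time: 19.88
eef_pos: [0.5011, 0.2285, 0.208]
tcp_rot: [0.461, 0.887, 0.002, 0.003]
contact_force: [-0.3, 0.5, 0.1]
opening: 0.9
finger_force: 0.0
saucer ((461.5347595214844, 282.5011901855469), 32.35303497314453) [0.02228331 0.02376516 0.03470295]
board ((460.8941955566406, 281.9388122558594), 100.01142883300781)
[-28.27520825   2.5988673    0.64913852]
```

View pics/w7.png

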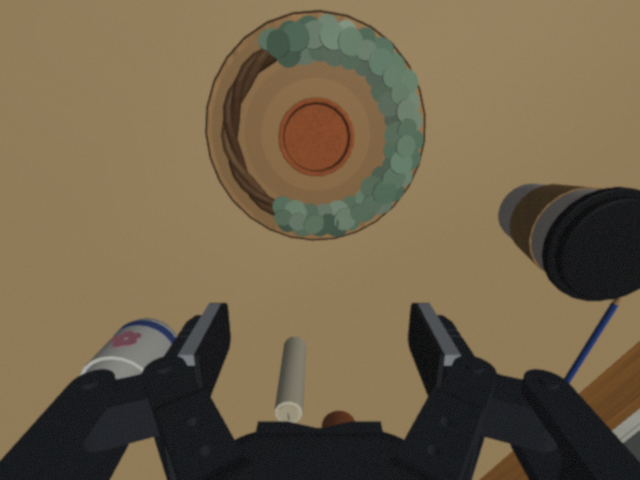

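The saucer is down and centred at (0.4615,0.2825), with wreath and board undisturbed. Now the pot at (0.684,0.011).

```bash
python3 -m pendant '[{"dx":-3,"dy":0.3,"dz":0,"twist":0},{"dx":-8,"dy":0.8,"dz":0,"twist":0},{"dx":-13.5,"dy":1.3,"dz":0,"twist":0},{"dx":-19,"dy":1.8,"dz":0.3,"twist":0},{"dx":-24,"dy":2.3,"dz":0.5,"twist":0},{"dx":-27,"dy":2.5,"dz":0.6,"twist":0},{"dx":-28.3,"dy":2.6,"dz":0.6,"twist":0},{"dx":-28.3,"dy":2.6,"dz":3,"twist":0},{"dx":-28.3,"dy":2.6,"dz":6,"twist":0},{"dx":-28.3,"dy":2.6,"dz":6,"twist":0}]' 92
python3 - <<'E'
from h import *
print(goto([.6843,.0110,.03]))
c=cam("wrist");P=cloud(c);h=cv2.cvtColor(c["img"],cv2.COLOR_RGB2HSV).astype(int);z=P[...,2]
m=(h[...,0]<13)&(h[...,1]>120)&(z>.055)&(z<.07);Q=P[m];print(m.sum(),cv2.minEnclosingCircle((Q[:,:2]*1000).astype(np.float32)))
E
```

```text
time: 21.18
eef_pos: [0.6799, 0.0147, 0.1401]
tcp_rot: [0.46, 0.888, -0.001, -0.004]
contact_force: [0.0, 0.7, -0.2]
opening: 0.92
finger_force: 0.0
[-0.62579289  0.20875186 11.00215685]
3683 ((684.8231201171875, 12.291007041931152), 32.13166046142578)
```

```bash
python3 -m pendant '[{"dx":-0.3,"dy":0.2,"dz":1,"twist":0},{"dx":-0.3,"dy":0.2,"dz":3,"twist":0},{"dx":-0.3,"dy":0.2,"dz":4,"twist":0},{"dx":-0.3,"dy":0.2,"dz":4,"twist":0}]'
python3 - <<'E'
from h import *
print(goto([.6846,.0117,.03]))
E
```

```text
time: 21.72
eef_pos: [0.6853, 0.0119, 0.1023]
tcp_rot: [0.46, 0.888, -0.001, -0.002]
contact_force: [-0.2, 0.5, -0.2]
opening: 0.92
finger_force: 0.0
[ 2.56496266e-03 -5.03733520e-02  7.23134379e+00]
```

```bash
python3 -m pendant '[{"dx":0,"dy":0,"dz":2,"twist":0},{"dx":0,"dy":0,"dz":4,"twist":0},{"dx":0,"dy":0,"dz":6,"twist":0},{"dx":0,"dy":0,"dz":7,"twist":0},{"dx":0,"dy":0,"dz":7.2,"twist":0},{"dx":0,"dy":0,"dz":7.2,"twist":0}]'
python3 -m pendant '[{"dx":0,"dy":0,"dz":0,"twist":0},{"dx":0,"dy":0,"dz":0,"twist":0},{"dx":0,"dy":0,"dz":0,"twist":0},{"dx":0,"dy":0,"dz":0,"twist":0},{"dx":0,"dy":0,"dz":0,"twist":0}]' 60 40
python3 -m pendant '[{"dx":0,"dy":0,"dz":-0.5,"twist":0},{"dx":0,"dy":0,"dz":-2,"twist":0},{"dx":0,"dy":0,"dz":-6,"twist":0},{"dx":0,"dy":0,"dz":-11,"twist":0},{"dx":0,"dy":0,"dz":-16,"twist":0},{"dx":0,"dy":0,"dz":-20,"twist":0},{"dx":0,"dy":0,"dz":-22,"twist":0},{"dx":0,"dy":0,"dz":-22,"twist":0}]'
python3 - <<'E'
from h import *
print(goto([.4615,.2825,.25]))
E
```

```text
time: 22.48
eef_pos: [0.6868, 0.0118, 0.0327]
tcp_rot: [0.46, 0.888, 0.0, 0.0]
contact_force: [-0.1, 0.1, 0.4]
opening: 0.923
finger_force: 0.0
time: 23.1
eef_pos: [0.6875, 0.0116, 0.0339]
tcp_rot: [0.46, 0.888, 0.0, 0.001]
contact_force: [0.9, -0.5, 5.3]
opening: 0.743
finger_force: 44.6
time: 24.1
eef_pos: [0.6869, 0.0118, 0.2539]
tcp_rot: [0.46, 0.888, 0.0, 0.001]
contact_force: [0.5, -0.7, -0.6]
opening: 0.746
finger_force: 44.5
[35.11063856 -2.810902    0.3210001 ]
```

```bash
python3 -m pendant '[{"dx":2,"dy":-0.2,"dz":0,"twist":0},{"dx":6,"dy":-0.5,"dz":0,"twist":0},{"dx":11,"dy":-0.9,"dz":0,"twist":0},{"dx":16,"dy":-1.3,"dz":0,"twist":0},{"dx":21,"dy":-1.7,"dz":0,"twist":0},{"dx":26,"dy":-2.1,"dz":0,"twist":0},{"dx":31,"dy":-2.5,"dz":0,"twist":0},{"dx":34,"dy":-2.7,"dz":0,"twist":0},{"dx":35,"dy":-2.8,"dz":0,"twist":0},{"dx":35,"dy":-2.8,"dz":0,"twist":0}]'
python3 -m pendant '[{"dx":0,"dy":0,"dz":4,"twist":0},{"dx":0,"dy":0,"dz":8,"twist":0},{"dx":0,"dy":0,"dz":10,"twist":0},{"dx":0,"dy":0,"dz":10,"twist":0}]'
python3 - <<'E'
from h import *
c=cam("wrist");save(c,"w8.png");P=cloud(c);h=cv2.cvtColor(c["img"],cv2.COLOR_RGB2HSV).astype(int);z=P[...,2]
s=ctrl.get_state();print(s["eef_pos"])
m=(h[...,0]<13)&(h[...,1]>120)&(z>.11)
Q=P[m];zt=np.percentile(Q[:,2],98);T=Q[Q[:,2]>zt-.004];print("rim top",zt,cv2.minEnclosingCircle((T[:,:2]*1000).astype(np.float32)),circ(T))
A=T-T.mean(0);print("tilt",np.linalg.lstsq(np.c_[A[:,:2],np.ones(len(A))],A[:,2],rcond=None)[0])
m=(h[...,0]<13)&(h[...,1]>120)&(z<.04)&(z>.018)&(np.hypot(P[...,0]-.46,P[...,1]-.28)<.07);Q=P[m];print("saucer seen",m.sum())
print(goto([.4615,.2825,.023+.0335]))
E
```

```text
time: 25.35
eef_pos: [0.4608, 0.2817, 0.2509]
tcp_rot: [0.46, 0.888, -0.001, -0.001]
contact_force: [0.5, -0.3, -1.0]
opening: 0.74
finger_force: 44.4
time: 25.85
eef_pos: [0.4609, 0.28, 0.1496]
tcp_rot: [0.461, 0.887, -0.002, -0.002]
contact_force: [0.7, 0.7, -0.9]
opening: 0.743
finger_force: 44.4
[0.46201322 0.2806564  0.15154154]
rim top 0.1788514785739581 ((460.8683776855469, 280.67523193359375), 33.104835510253906) (array([0.45991242, 0.28215417]), np.float64(0.027751397391314794))
tilt [-9.16598710e-03  2.94011155e-04  3.11007828e-16]
saucer seen 4311
[0.17782164 0.08290146 9.50405566]
```

View pics/w8.png

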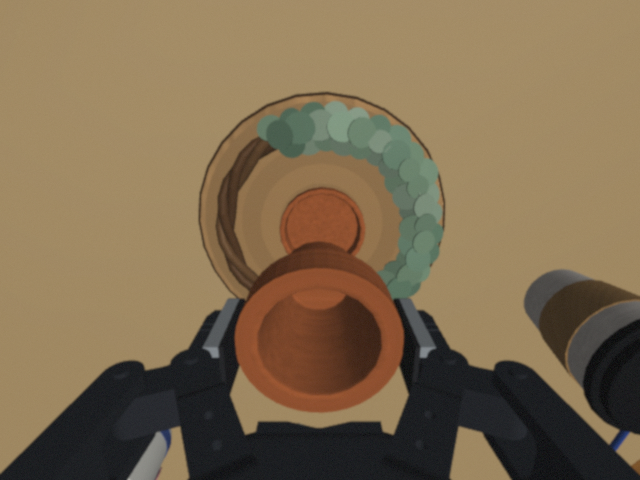

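The pot is level in the pads, with its rim centre at (320,340) and the saucer ahead at (322,226). Lowering it.

```bash
python3 -m pendant '[{"dx":0,"dy":0.1,"dz":2,"twist":0},{"dx":0,"dy":0.1,"dz":4.5,"twist":0},{"dx":0,"dy":0.1,"dz":7,"twist":0},{"dx":0,"dy":0.1,"dz":8.2,"twist":0},{"dx":0,"dy":0.1,"dz":8.7,"twist":0},{"dx":0,"dy":0.1,"dz":8.7,"twist":0},{"dx":0,"dy":0.1,"dz":8.7,"twist":0}]'
```

```text
time: 26.78
eef_pos: [0.4634, 0.2826, 0.0665]
tcp_rot: [0.46, 0.888, 0.001, 0.001]
contact_force: [0.5, -0.4, -0.8]
opening: 0.743
finger_force: 44.5
```

```bash
python3 -m pendant '[{"dx":0,"dy":-0.1,"dz":0.3,"twist":0},{"dx":0,"dy":-0.1,"dz":0.6,"twist":0},{"dx":0,"dy":-0.1,"dz":0.8,"twist":0},{"dx":0,"dy":-0.1,"dz":0.8,"twist":0}]'
python3 -m pendant '[{"dx":0,"dy":0,"dz":0.05,"twist":0},{"dx":0,"dy":0,"dz":0.1,"twist":0},{"dx":0,"dy":0,"dz":0.1,"twist":0}]'
```

```text
time: 27.28
eef_pos: [0.4617, 0.2817, 0.0571]
tcp_rot: [0.46, 0.888, -0.0, -0.0]
contact_force: [0.5, -0.2, -1.5]
opening: 0.741
finger_force: 44.5
time: 27.65
eef_pos: [0.4618, 0.2817, 0.0569]
tcp_rot: [0.46, 0.888, -0.0, -0.0]
contact_force: [-2.3, -0.9, 3.8]
opening: 0.746
finger_force: 44.8
```

```bash
python3 -m pendant '[{"dx":0,"dy":0,"dz":0,"twist":0},{"dx":0,"dy":0,"dz":0,"twist":0},{"dx":0,"dy":0,"dz":0,"twist":0},{"dx":0,"dy":0,"dz":-1,"twist":0},{"dx":0,"dy":0,"dz":-3,"twist":0},{"dx":0,"dy":0,"dz":-7,"twist":0},{"dx":0,"dy":0,"dz":-12,"twist":0},{"dx":0,"dy":0,"dz":-15,"twist":0},{"dx":-5,"dy":0,"dz":-15,"twist":0},{"dx":-6.5,"dy":0,"dz":-15,"twist":0}]' 90
python3 -m pendant '[{"dx":0,"dy":0,"dz":0,"twist":0},{"dx":0,"dy":0,"dz":0,"twist":0}]'
python3 - <<'E'
from h import *
c=cam("wrist");save(c,"w9.png");P=cloud(c);z=P[...,2]
h=cv2.cvtColor(c["img"],cv2.COLOR_RGB2HSV).astype(int)
red=(h[...,0]<13)&(h[...,1]>120)&(z>.076)&(z<.1);Q=P[red]
A=Q-Q.mean(0);print("pot",np.percentile(Q[:,2],[5,50,95]),cv2.minEnclosingCircle((Q[:,:2]*1000).astype(np.float32)),"tilt",np.linalg.lstsq(np.c_[A[:,:2],np.ones(len(A))],A[:,2],rcond=None)[0])
print("to above candle (6cm short)",goto([.574+.034,.0745-.049,.2]))
E
```

```text
time: 28.9
eef_pos: [0.5005, 0.2274, 0.2078]
tcp_rot: [0.461, 0.887, 0.001, 0.001]
contact_force: [-0.3, 0.1, 0.1]
opening: 0.898
finger_force: 0.0
time: 29.15
eef_pos: [0.4985, 0.2291, 0.2058]
tcp_rot: [0.46, 0.888, -0.0, -0.001]
contact_force: [-0.7, -0.1, -0.2]
opening: 0.902
finger_force: 0.0
pot [0.0789495  0.08504445 0.08633453] ((461.1820373535156, 283.03973388671875), 31.942808151245117) tilt [-3.65771294e-03  7.22849586e-03 -8.19472914e-17]
to above candle (6cm short) [-22.96038915  -2.8076067    0.56853835]
```

View pics/w9.png

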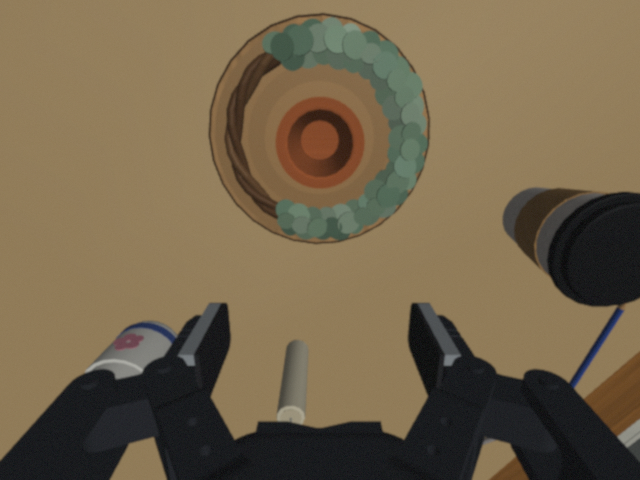

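The pot stands upright in the saucer, rim at z = 85 mm and centred at (0.461,0.283). Last is the candle, near (0.574,0.074).

```bash
python3 -m pendant '[{"dx":-3,"dy":-0.4,"dz":0,"twist":0},{"dx":-8,"dy":-1,"dz":0,"twist":0},{"dx":-13.5,"dy":-1.7,"dz":0,"twist":0},{"dx":-18,"dy":-2.2,"dz":0.3,"twist":0},{"dx":-21.5,"dy":-2.6,"dz":0.5,"twist":0},{"dx":-23,"dy":-2.8,"dz":0.5,"twist":0},{"dx":-23,"dy":-2.8,"dz":0.5,"twist":0},{"dx":-23,"dy":-2.8,"dz":0.5,"twist":0}]' 70
python3 - <<'E'
from h import *
c=cam("wrist");P=cloud(c);z=P[...,2]
m=(z>.085)&(z<.125)&(np.hypot(P[...,0]-.574,P[...,1]-.0745)<.03);Q=P[m];T=Q[(Q[:,2]>.096)&(Q[:,2]<.104)]
print(m.sum(),len(T),T.mean(0),cv2.minEnclosingCircle((T[:,:2]*1000).astype(np.float32)),np.percentile(Q[:,2],[5,50,99]))
a=cv2.minEnclosingCircle(T[:,:2].astype(np.float32))[0];print(goto([*a,.065]))
E
```

```text
time: 30.2
eef_pos: [0.6084, 0.0259, 0.2013]
tcp_rot: [0.46, 0.888, 0.0, -0.0]
contact_force: [0.0, 1.8, -0.2]
opening: 0.701
finger_force: 0.0
1164 1133 [0.57474852 0.07642843 0.10040243] ((574.8649291992188, 76.16118621826172), 12.862378120422363) [0.09890315 0.10041396 0.10296551]
[ 6.02535451  0.15490156 13.63977501]
```

```bash
python3 -m pendant '[{"dx":3,"dy":0.1,"dz":0,"twist":0},{"dx":5.5,"dy":0.2,"dz":1,"twist":0},{"dx":6,"dy":0.2,"dz":3,"twist":0},{"dx":6,"dy":0.2,"dz":6,"twist":0},{"dx":6,"dy":0.2,"dz":9,"twist":0},{"dx":6,"dy":0.2,"dz":11.5,"twist":0},{"dx":6,"dy":0.2,"dz":13,"twist":0},{"dx":6,"dy":0.2,"dz":13.6,"twist":0},{"dx":6,"dy":0.2,"dz":13.6,"twist":0},{"dx":6,"dy":0.2,"dz":13.6,"twist":0}]'
python3 -m pendant '[{"dx":0,"dy":0,"dz":0,"twist":0},{"dx":0,"dy":0,"dz":0,"twist":0},{"dx":0,"dy":0,"dz":0,"twist":0},{"dx":0,"dy":0,"dz":0,"twist":0},{"dx":0,"dy":0,"dz":0,"twist":0},{"dx":0,"dy":0,"dz":0,"twist":0},{"dx":0,"dy":0,"dz":0,"twist":0}]' 15 30
```

```text
time: 31.5
eef_pos: [0.5769, 0.0746, 0.0665]
tcp_rot: [0.46, 0.888, 0.0, 0.001]
contact_force: [-0.9, -0.2, -0.8]
opening: 0.696
finger_force: 0.0
time: 32.38
eef_pos: [0.5765, 0.0746, 0.0661]
tcp_rot: [0.46, 0.888, 0.0, 0.001]
contact_force: [-1.2, -1.0, 5.4]
opening: 0.297
finger_force: 29.6
```

```bash
python3 -m pendant '[{"dx":0,"dy":0,"dz":-0.5,"twist":0},{"dx":0,"dy":0,"dz":-2,"twist":0},{"dx":0,"dy":0,"dz":-5,"twist":0},{"dx":0,"dy":0,"dz":-9,"twist":0},{"dx":0,"dy":0,"dz":-13,"twist":0},{"dx":0,"dy":0,"dz":-15,"twist":0},{"dx":0,"dy":0,"dz":-15,"twist":0}]'
python3 - <<'E'
from h import *
print(goto([.4612,.283,.216])-[.22,0,0])
E
```

```text
time: 33.25
eef_pos: [0.5768, 0.0747, 0.2171]
tcp_rot: [0.46, 0.888, 0.001, 0.002]
contact_force: [-1.1, 0.0, -0.1]
opening: 0.294
finger_force: 29.5
[23.46406174  2.5637134   0.06609046]
```

```bash
python3 -m pendant '[{"dx":2,"dy":0.2,"dz":0,"twist":0},{"dx":6,"dy":0.7,"dz":0,"twist":0},{"dx":10.5,"dy":1.2,"dz":0,"twist":0},{"dx":15,"dy":1.7,"dz":0,"twist":0},{"dx":19,"dy":2.1,"dz":0,"twist":0},{"dx":22,"dy":2.4,"dz":0,"twist":0},{"dx":23.4,"dy":2.6,"dz":0,"twist":0},{"dx":23.4,"dy":2.6,"dz":0,"twist":0},{"dx":23.4,"dy":2.6,"dz":0,"twist":0}]'
python3 - <<'E'
from h import *
c=cam("wrist");save(c,"w10.png");P=cloud(c);h=cv2.cvtColor(c["img"],cv2.COLOR_RGB2HSV).astype(int);z=P[...,2]
s=ctrl.get_state();print(s["eef_pos"])
m=(z>.243)&(z<.257);m[:260]=0;m[:,:280]=0;m[:,365:]=0;T=P[m];print("candle top",m.sum(),np.percentile(T[:,2],[5,50,95]),cv2.minEnclosingCircle((T[:,:2]*1000).astype(np.float32)))
red=(h[...,0]<13)&(h[...,1]>120)&(z>.076)&(z<.1);Q=P[red];print("pot",cv2.minEnclosingCircle((Q[:,:2]*1000).astype(np.float32)))
E
```

```text
time: 34.38
eef_pos: [0.4625, 0.2802, 0.2148]
tcp_rot: [0.46, 0.888, -0.0, -0.0]
contact_force: [-0.4, -0.1, -1.4]
opening: 0.297
finger_force: 29.5
[0.46271282 0.28011726 0.2150049 ]
candle top 4667 [0.24481602 0.24906604 0.25295047] ((462.9732971191406, 281.8458251953125), 19.042409896850586)
pot ((460.9236755371094, 283.14508056640625), 31.98631477355957)
```

View pics/w10.png

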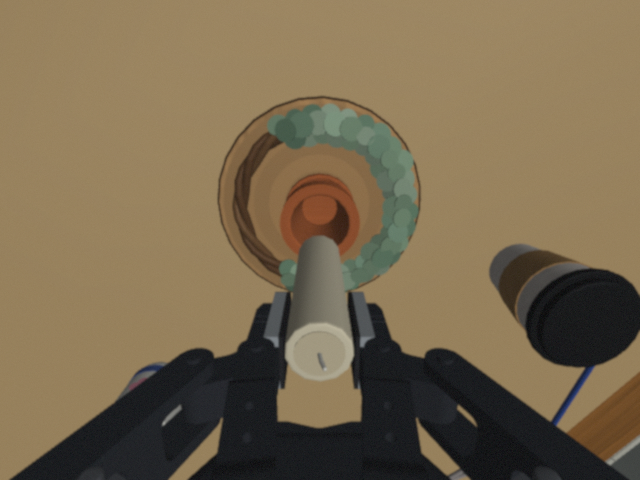

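The candle hangs straight in the pads, top centre about (319,351) and foot's far edge about (320,237); the pot mouth is at (320,215).

Run:
```python
from h import *
c=cam("wrist")
t=ray(c,319,351,.249);print("top",t); f=ray(c,320,236,.149);print("foot far edge",f)
R_=R.from_quat(ctrl.get_state()["tcp_rot"]).as_matrix();print("foot centre",f-.013*R_[:,0])
print(R_.T@(np.array([.461,.2831,0])-[*t[:2],0])*100)
```

```text
top [0.46117877 0.28291624 0.249     ]
foot far edge [0.45536852 0.29207852 0.149     ]
foot centre [0.46284696 0.28144494 0.14900197]
[ 2.53143683e-02 -4.05155305e-03 -2.57652076e-06]
```

```bash
python3 -m pendant '[{"dx":0.1,"dy":0,"dz":1.5,"twist":0},{"dx":0.1,"dy":0,"dz":3.5,"twist":0},{"dx":0.1,"dy":0,"dz":5,"twist":0},{"dx":0.1,"dy":0,"dz":5.5,"twist":0},{"dx":0.1,"dy":0,"dz":5.5,"twist":0},{"dx":0.1,"dy":0,"dz":6.5,"twist":0},{"dx":0.1,"dy":0,"dz":7.5,"twist":0},{"dx":0.1,"dy":0,"dz":8.5,"twist":0},{"dx":0.1,"dy":0,"dz":8.5,"twist":0}]'
```

```text
time: 35.6
eef_pos: [0.4609, 0.2814, 0.1289]
tcp_rot: [0.46, 0.888, -0.001, -0.001]
contact_force: [-0.3, 0.1, -0.1]
opening: 0.293
finger_force: 29.5
```

```bash
python3 -m pendant '[{"dx":0,"dy":0,"dz":0.7,"twist":0},{"dx":0,"dy":0,"dz":1.4,"twist":0},{"dx":0,"dy":0,"dz":2.1,"twist":0},{"dx":0,"dy":0,"dz":2.7,"twist":0},{"dx":0,"dy":0,"dz":2.9,"twist":0},{"dx":0,"dy":0,"dz":2.9,"twist":0}]'
```

```text
time: 36.35
eef_pos: [0.4618, 0.2817, 0.1012]
tcp_rot: [0.46, 0.888, -0.0, -0.0]
contact_force: [0.6, 0.3, -1.0]
opening: 0.294
finger_force: 29.5
```

```bash
python3 -m pendant '[{"dx":0,"dy":0,"dz":0.2,"twist":0},{"dx":0,"dy":0,"dz":0.4,"twist":0},{"dx":0,"dy":0,"dz":0.5,"twist":0},{"dx":0,"dy":0,"dz":0.5,"twist":0}]'
python3 -m pendant '[{"dx":0,"dy":0,"dz":0.05,"twist":0},{"dx":0,"dy":0,"dz":0.1,"twist":0},{"dx":0,"dy":0,"dz":0.1,"twist":0}]'
```

```text
time: 36.85
eef_pos: [0.4617, 0.2817, 0.0962]
tcp_rot: [0.46, 0.888, -0.0, -0.0]
contact_force: [0.6, -0.4, -1.1]
opening: 0.296
finger_force: 29.5
time: 37.22
eef_pos: [0.4617, 0.2817, 0.0953]
tcp_rot: [0.46, 0.888, -0.0, -0.0]
contact_force: [0.0, 0.4, -1.0]
opening: 0.295
finger_force: 29.5
```

```bash
python3 -m pendant '[{"dx":0,"dy":0,"dz":0.05,"twist":0},{"dx":0,"dy":0,"dz":0.1,"twist":0},{"dx":0,"dy":0,"dz":0.1,"twist":0}]'
```

```text
time: 37.6
eef_pos: [0.462, 0.2818, 0.0951]
tcp_rot: [0.46, 0.888, 0.0, 0.0]
contact_force: [-2.3, -1.1, 4.8]
opening: 0.294
finger_force: 30.0
```

Contact is at the expected height, so I'll release and back straight up.

```bash
python3 -m pendant '[{"dx":0,"dy":0,"dz":0,"twist":0},{"dx":0,"dy":0,"dz":0,"twist":0},{"dx":0,"dy":0,"dz":0,"twist":0},{"dx":0,"dy":0,"dz":-1,"twist":0},{"dx":0,"dy":0,"dz":-3,"twist":0},{"dx":0,"dy":0,"dz":-7,"twist":0},{"dx":0,"dy":0,"dz":-12,"twist":0},{"dx":-5,"dy":0,"dz":-14,"twist":0},{"dx":-10,"dy":0,"dz":-14,"twist":0},{"dx":-12,"dy":0,"dz":-14,"twist":0}]' 60
python3 -m pendant '[{"dx":-5,"dy":0,"dz":0,"twist":0},{"dx":-10,"dy":0,"dz":0,"twist":0},{"dx":-10,"dy":0,"dz":0,"twist":0},{"dx":-10,"dy":0,"dz":0,"twist":0}]'
python3 - <<'E'
from h import *
c=cam("top");t=cam("scene");P=cloud(c);z=P[...,2]
m=(z>.12)&(z<.14)&(np.hypot(P[...,0]-.46,P[...,1]-.28)<.06);print("candle top",m.sum(),P[m].mean(0) if m.any() else "")
big=lambda im,u,v:cv2.resize(im[v:v+150,u:u+200],(400,300),interpolation=2)
cv2.imwrite("pics/end.png",np.hstack([big(c["img"],90,200),big(t["img"],270,80)])[:,:,::-1])
E
```

```text
time: 38.85
eef_pos: [0.5323, 0.1819, 0.2355]
tcp_rot: [0.461, 0.887, 0.001, 0.001]
contact_force: [-0.7, 1.1, -0.2]
opening: 0.598
finger_force: 0.0
time: 39.35
eef_pos: [0.588, 0.1025, 0.2339]
tcp_rot: [0.46, 0.888, -0.0, -0.001]
contact_force: [-1.6, -1.0, 0.7]
opening: 0.597
finger_force: 0.0
candle top 169 [0.45981771 0.2804705  0.12924226]
```

View pics/end.png

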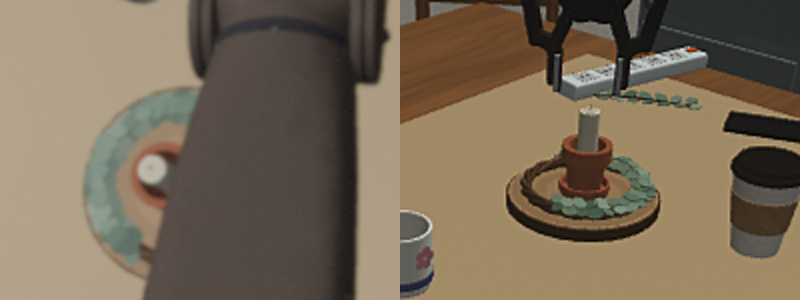

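The final views show the candle upright in the pot (about (590,130)), its top at z = 129 mm as expected. The saucer sits inside the wreath on the board, and the gripper is clear.

```bash
python3 -c "
from plant import ctrl
print(ctrl.sign_off())"
```

```text
the job is handed in; nothing more can be done
None
```

The centrepiece is built in the order asked (wreath, saucer, pot, upright candle) and handed in at about 39 s of the 115 s limit; the arm never went near the cup, coffee cup or glue gun, though I didn't re-measure them at the end.

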